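# Show the mount that is still clamped to the inspection camera

## Task

Three green resin mounts stand in the inspection fixture, and one of them is still held down under its blue swing-clamp arm: it has not been inspected yet. Swing that arm fully aside, lift that mount out of its nest and hold it up in front of the inspection camera, its flat underside facing the lens squarely, centred on the lens axis and 120 mm from the front of the lens. Finish while you hold it there, still and in the air; leave the other two mounts and the camera as they are.

Things in the scene. Friction and masses are not known exactly. Their poses are not given: they have to be found in the camera images.
- fixture: aluminium fixture plate, 104 (x) x 250 (y) x 10 mm, fixed to the bench; origin at the centre of its underside. Three black nests in a row along its y, at x = -12 mm, y = +85, 0 and -85 mm: a round seat 8 mm above the plate, with raised crescents 13 mm above the plate at its front and back (31.5 mm between them); the two sides along the row are open for fingers
- seat_1 (a point): centre of the seat of the nest at y = +85 mm, 18 mm above the bench: the mount's underside rests here
- seat_2 (a point): centre of the seat of the middle nest, 18 mm above the bench: the mount's underside rests here
- seat_3 (a point): centre of the seat of the nest at y = -85 mm, 18 mm above the bench: the mount's underside rests here
- mount_1: green resin puck, 30 mm diameter, 22 mm tall, about 30 g, standing on seat_1, held loosely between the crescents, which reach 5 mm up its front and back; origin at the centre of its flat polished underside, z towards its labelled top; its yaw means nothing
- mount_2: the same kind of puck, on seat_2
- mount_3: the same kind of puck, on seat_3
- clamp_1: fixed steel post (17 mm thick, foot 28 mm) of a swing clamp, on the plate 42 mm behind one of the nests (any of the three: the clamps change places); origin at the centre of its foot, on the upright axis its blue arm turns about; turned with the plate. Arm: 42 mm from post axis to knob axis, 17 to 23 mm wide, 38 to 48 mm above the foot
- clamp_2: post of a second such clamp, behind another nest
- clamp_3: post of the third such clamp, behind the remaining nest
- swing_1 (a joint): angle of the arm on clamp_1, rad: 0 = along the plate's -x, over the mount; grows as the arm swings towards the plate's -y, to its stop at 1.6, fully aside. Starts near 0 (closed) or above 1.2 (aside). Light friction (2 N at the knob), stays where left. A ball-tipped spring plunger under its end presses on the mount with about 1 N and slides off it easily
- swing_2 (a joint): the same for the arm on clamp_2
- swing_3 (a joint): the same for the arm on clamp_3
- knob_1 (a point): centre of the top of the black round knob on the end of clamp_1's arm: knob 20 mm diameter, 17 mm tall, its top 21 mm above the arm's top and 79 mm above the bench; can be gripped from above or pushed sideways
- knob_2 (a point): the same on clamp_2's arm
- knob_3 (a point): the same on clamp_3's arm
- lens_front (a point): centre of the front of the inspection camera's lens (35 mm wide, in the middle of a 66 mm ring light). The small grey camera sits in a fork on a dark base plate (100 x 86 mm) and looks up and back towards the robot, at an elevation of 53 to 66 degrees that is set anew each time
- view_point (a point): the point in the air on the lens axis, 120 mm in front of lens_front, where the middle of the mount's underside belongs; the line from here to lens_front is the lens axis (also this point's x axis)

How it is judged:
By the outcome, as a careful person would: the job done as asked, in the order asked, and still so for the second after the job is handed in, while the arm keeps its last pose, push and grip.
It also fails if it takes over 45 s, if anything falls off the work surface, if the arm or the gripper's body presses on something with over 40 N, if the wrist force passes 120 N, or if a joint passes its speed limit or range.

## Robot

A 6-joint arm with a two-finger parallel gripper is mounted at the origin on a cart in front of the work surface, level with it; the furniture and walls round the work are solid. World frame = base frame: x ahead of the robot, y to its left, z up, the work surface at z = 0. Lengths are in mm, angles in rad, forces in N, time in s.
With the tool pointing down it reaches from about 350 to 725 mm from the base axis. Payload 4.3 kg.
Tool frame: the origin (TCP) lies on the centre line of the jaws, within the pads' length; the fingertips stand 25 mm ahead of it and the grasp point (between the pads) lies 6 mm ahead of it; z points along the fingers, y is the line along which they close (so a half turn about z gives the same grasp; the last joint's range is limited). The gripper opens to 85 mm and grips with 20 to 120 N. Pads are 22 mm wide; open, the fingers measure 114 mm over their backs; the gripper's body (76 mm by 85 mm) begins 54 mm behind the grasp point. The pads swing forward as they close: fully open they stand 13 mm farther back than shut.
Start: joints at [-1.453, 0.377, 0.081, 1.274, 0, 1.46], TCP at [129.863, -560.178, 256.329] pointing down, gripper open.
Joint ranges: [-2.72, 2.72], [-0.84, 1.66], [-1.02, 1.22], [-1.77, 2.12], [-1.37, 1.28], [-3.14, 3.14]. Speed limits (rad/s): [2.57, 2.57, 3.14, 3.14, 3.14, 3.14].

## Interface

Orientations are given as a rotation vector (axis times angle).
In Python, from cell import sensors, read_camera, camera_params, order gives the robot as it stands. The module is installed in compiled form; this text tells all that it offers.
- The arm moves only by the shell command python3 -m creep 'ROWS' [OPENING] [FORCE]. ROWS is JSON, a list of rows, each a list of 2 entries, a list of its own where there are three numbers: the shift along the tool's x, y, z scaled (see below), then the turn, a rotation vector about the tool's x, y, z scaled (see below). A call has 1 to 5 rows; each row is the pose to reach, as a shift and turn from the pose commanded when the call began, along the tool's axes at that moment; what a row does not reach only later rows make up. The controller multiplies each number of a shift by 0.8 m and each number of a turn by 0.5 rad. A row lasts 1/10 s, in which the tool goes at most 50 mm and 8.59 degrees, less where a joint would pass 70% of its speed; a pose out of reach is approached as far as the arm can. A call with a number of a shift or a turn outside -1 to 1 is refused whole. A call with a gripper value outside its range is refused whole. OPENING is the opening, from -1 (shut) to 1 (fully open), set as the call begins (- or left out, the last holds). The fingers move at their own pace and stop on an object; FORCE is the grip in N (left out, the last holds). Time passes only in rows, so rows that repeat a pose let the fingers close. It gives the time, the measured TCP pose, the force, the opening and the grip force at its end, in the units of the state.
- sensors.state(): the state, without advancing time (a new reading comes with each control period).
- read_camera(name): name is "scene" or "side" or "wrist"; returns the picture (480x640x3 uint8, red, green, blue); there is no depth.
- camera_params(name): a dict with "fx", "fy", "cx", "cy" (pixels), "T" (4x4, takes a point from camera to world coordinates). Camera axes: x right, y up, looking along -z (the intrinsics and any distortion apply to the point x, -y, -z); pixel columns grow to the right and rows downward; lengths in mm; the calibration is good to about 2 mm. The wrist camera is an equidistant fisheye: a pixel r from the principal point sees the ray r / f radians off the axis. A picture is of the moment at which its call begins: read the wrist's pose just before it. camera_params takes no time and is no camera call; for the wrist camera it gives the pose at the moment of the call.
- order.job_done(): hands the job in; it is judged then, once.
The state is a dict: "t": time; "joints": joint angles; "joint_velocities": joint speeds; "tau": joint torques, N m; "ee_pos": TCP position; "eef_rot": TCP orientation; "ft_force": force on the tool from outside, world axes, zero at the start; "torque": the same for the moment, N m; "finger_gap": finger opening in mm; "finger_force": force on a finger pad.
Only numpy, scipy, OpenCV 4.12 (cv2) and the standard library are available. Lean on these libraries where they do the work, as an engineer would, in place of code of your own. Each camera call takes 0.05 s, during which the arm holds its last target. There are 200 camera calls.

## Working session

There is one attempt and no reset: what is moved stays moved. The work goes in short steps, Python scripts to look and compute and a shell command to move; the robot and the scene stay as the last step left them, time stands still between calls to the robot, and variables do not carry over. Pictures are saved under pics/ and viewed, at most 10 in all, crops included, and the job is handed in when it is done.

```bash
mkdir -p pics; python3 - <<'E'
from cell import sensors, read_camera, camera_params
import cv2,numpy as np
for n in("scene","side","wrist"):
    p=camera_params(n);im=read_camera(n);cv2.imwrite(f"pics/{n}0.png",im[:,:,::-1])
    print(n,{k:np.round(v,3).tolist() if not isinstance(v,str) else v for k,v in p.items()})
s=sensors.state();print(s)
E
```

```text
scene {'fx': 551.811, 'fy': 551.811, 'cx': 321.237, 'cy': 238.465, 'T': [[0.807, 0.238, -0.541, 6.914], [-0.591, 0.352, -0.726, -566.531], [0.017, 0.905, 0.425, 433.767], [0.0, 0.0, 0.0, 1.0]]}
side {'fx': 452.185, 'fy': 452.185, 'cx': 315.289, 'cy': 236.989, 'T': [[0.745, 0.408, -0.528, -4.405], [-0.667, 0.482, -0.568, -407.345], [0.023, 0.775, 0.631, 601.498], [0.0, 0.0, 0.0, 1.0]]}
wrist {'fx': 371.648, 'fy': 371.648, 'cx': 317.582, 'cy': 239.923, 'T': [[0.226, 0.928, 0.296, 206.588], [-0.974, 0.216, 0.067, -542.685], [-0.002, -0.303, 0.953, 373.772], [0.0, 0.0, 0.0, 1.0]]}
{'t': 0.15, 'joints': array([-1.45334714e+00,  3.77895580e-01,  7.99346240e-02,  1.27440537e+00,
       -3.91141213e-05,  1.46046148e+00]), 'joint_velocities': array([ 0.00031601, -0.00182645,  0.00313299,  0.00064238, -0.00042686,
        0.00059945]), 'tau': array([ 1.37254319e-03, -4.64035428e+01,  2.70170635e+01,  1.38796816e-02,
       -2.39413293e-04,  1.71393822e-06]), 'ee_pos': array([ 129.76667835, -559.68786999,  255.57601389]), 'eef_rot': array([-3.11967957e+00, -3.56850925e-01,  7.01773578e-05]), 'ft_force': array([ 0.31490689, -0.38784814, -0.42240947]), 'torque': array([-0.07597122, -0.02042828, -0.01044083]), 'finger_force': 0.0, 'finger_gap': 85.3474092724978}
```

View pics/scene0.png

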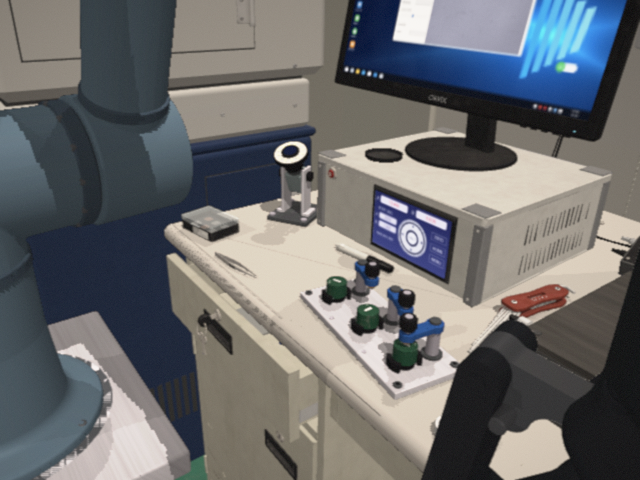

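View pics/side0.png

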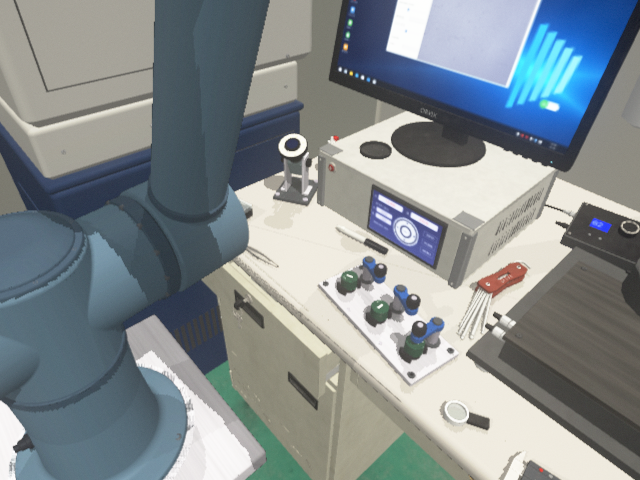

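The near-right mount (scene ~(405,355), side ~(415,350)) is under its closed blue arm. The other two arms are swung aside, and the inspection camera is at ~(292,180) in the scene. I'll enlarge both areas in both views.

```bash
cat > h.py <<'E'
import numpy as np,cv2
from cell import sensors,read_camera,camera_params
from scipy.spatial.transform import Rotation as R
def ray(n,uv,p=None):
    p=p or camera_params(n);T=np.array(p["T"]);x=(uv[0]-p["cx"])/p["fx"];y=(uv[1]-p["cy"])/p["fy"]
    if n=="wrist":
        r=np.hypot(x,y);s=np.sin(r)/max(r,1e-9);d=np.array([x*s,-y*s,-np.cos(r)])
    else: d=np.array([x,-y,-1.])
    d=T[:3,:3]@d;return T[:3,3],d/np.linalg.norm(d)
def plane(n,uv,z,p=None):
    o,d=ray(n,uv,p);return o+d*(z-o[2])/d[2]
def tri(*obs):
    A=np.zeros((3,3));b=np.zeros(3);rs=[ray(*o) for o in obs]
    for o,d in rs: M=np.eye(3)-np.outer(d,d);A+=M;b+=M@o
    x=np.linalg.solve(A,b);return x,[round(float(np.linalg.norm((np.eye(3)-np.outer(d,d))@(x-o))),1) for o,d in rs]
E
python3 - <<'E'
from h import *
for f in("scene","side"):
    im=cv2.imread(f"pics/{f}0.png")
    a=im[255:405,290:490] if f=="scene" else im[245:395,300:500]
    b=im[130:230,250:330] if f=="scene" else im[125:225,260:340]
    cv2.imwrite(f"pics/{f}_z.png",np.hstack([cv2.resize(a,None,fx=2.4,fy=2.4,interpolation=cv2.INTER_CUBIC)[:360],cv2.resize(b,(288,360),interpolation=cv2.INTER_CUBIC)]))
for uv in [(405,365),(292,215)]: print(plane("scene",uv,18).round())
E
```

```text
[ 408. -200.   18.]
[552. 262.  18.]
```

View pics/scene_z.png

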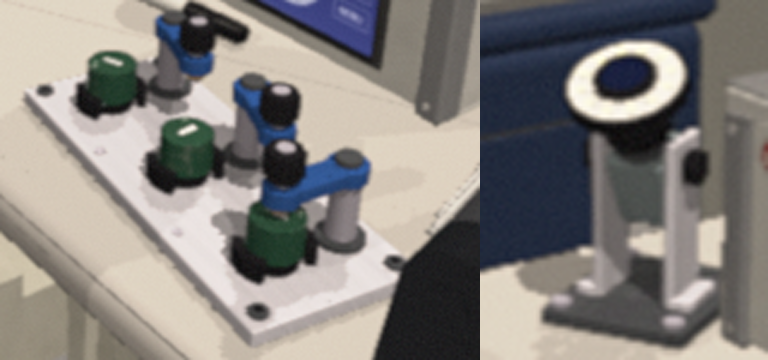

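View pics/side_z.png

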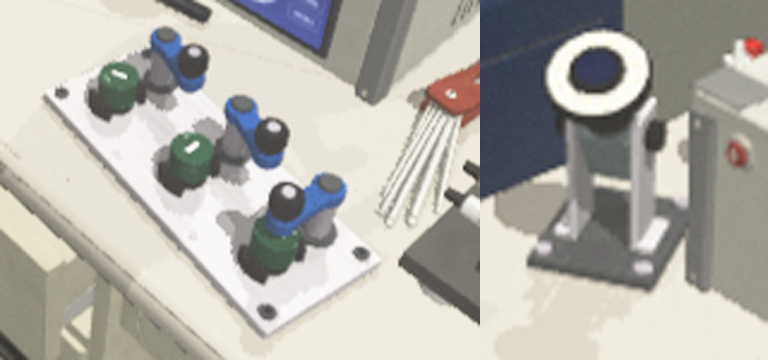

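View pics/wrist0.png

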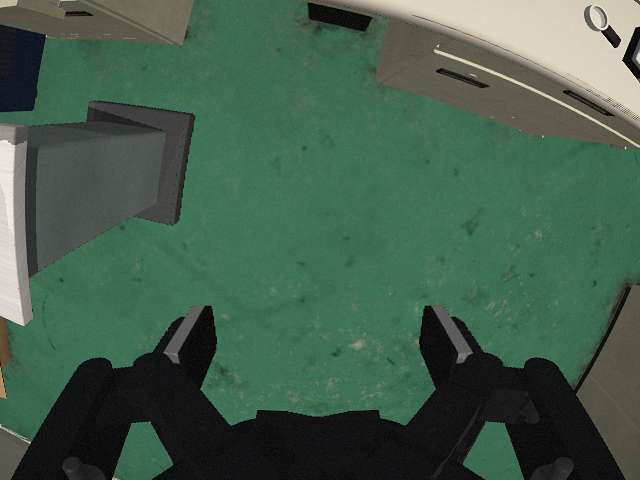

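Both zooms show three plate corner holes, knob 3 with its post, and the white ring light around the dark lens. The wrist camera currently sees only floor. Next I'll triangulate these points.

```bash
python3 - <<'E'
from h import *
np.set_printoptions(precision=1,suppress=True)
f=lambda n,z:((z[0]+.5)/2.4-.5+(290 if n=="scene" else 300),(z[1]+.5)/2.4-.5+(255 if n=="scene" else 245))
P={"hL":((45,90),(62,92)),"hF":((258,312),(267,312)),"hR":((394,262),(362,254)),"knob":((284,149),(286,187)),"post":((349,158),(328,183)),
"m1":((114,62),(119,75)),"m2":((188,129),(191,146))}
zz={"hL":10,"hF":10,"hR":10,"knob":79,"post":58,"m1":40,"m2":40}
for k,(a,b) in P.items():
    A=("scene",f("scene",a));B=("side",f("side",b));x,e=tri(A,B)
    print(k,x,e,plane(*A,zz[k]),plane(*B,zz[k]))
# ring
E_={}
for n,(x0,y0,x1,y1) in {"scene":(268,138,312,178),"side":(274,130,314,168)}.items():
    im=cv2.imread(f"pics/{n}0.png")[y0:y1,x0:x1]
    m=(im.min(2)>170).astype(np.uint8)
    c=max(cv2.findContours(m,cv2.RETR_EXTERNAL,cv2.CHAIN_APPROX_NONE)[0],key=cv2.contourArea)
    e=cv2.fitEllipse(c);E_[n]=(e[0][0]+x0,e[0][1]+y0);print(n,E_[n],e[1:],cv2.contourArea(c),cv2.boundingRect(c))
print(tri(("scene",E_["scene"]),("side",E_["side"])))
E
```

```text
hL [413.9  10.3  13.6] [0.7, 0.7] [418.3  15.3  10. ] [415.6  12.9  10. ]
hF [ 380.  -216.1   12.6] [0.7, 0.7] [ 383.2 -214.    10. ] [ 380.9 -215.1   10. ]
hR [ 460.2 -230.3   15.7] [0.4, 0.4] [ 466.9 -225.8   10. ] [ 464.2 -228.5   10. ]
knob [ 419.9 -186.3   74.5] [0.2, 0.2] [ 415.  -191.1   79. ] [ 416.1 -188.1   79. ]
post [ 455.6 -196.7   60.8] [1.2, 1.2] [ 460.7 -193.8   58. ] [ 456.6 -195.2   58. ]
m1 [439.9 -23.4  40.5] [1.4, 1.4] [442.2 -22.6  40. ] [438.6 -23.   40. ]
m2 [ 427.4 -106.2   40.9] [1.4, 1.4] [ 430.1 -105.    40. ] [ 426.5 -105.4   40. ]
scene (290.15067863464355, 151.99040412902832) ((19.634754180908203, 31.575780868530273), 76.97346496582031) 485.0 (7, 4, 32, 21)
side (292.3246440887451, 144.86913108825684) ((21.8841609954834, 27.453826904296875), 76.3427963256836) 470.5 (5, 4, 28, 23)
(array([555.9, 275.1, 139.6]), [1.2, 1.2])
```

```bash
cat >> h.py <<'E'
def go(pos,Rt=None):
    s=sensors.state();R0=R.from_rotvec(s["eef_rot"])
    d=R0.inv().apply(np.array(pos)-s["ee_pos"]);w=(R0.inv()*Rt).as_rotvec() if Rt is not None else np.zeros(3)
    print("t",round(s["t"],2),"dist",d.round(1),"rows shift",(d/800).round(4).tolist(),"turn",(w/.5).round(3).tolist(),"n",np.ceil(max(np.linalg.norm(d)/50,np.linalg.norm(w)/.15)))
def down(yaw): # tool x at yaw, pointing down
    c,s=np.cos(yaw),np.sin(yaw);return R.from_matrix(np.array([[c,s,0],[s,-c,0],[0,0,-1]]))
E
python3 -c "
from h import *
go([395,-190,230],down(-.153))"
```

```text
t 0.15 dist [ 341.9 -300.2   26.1] rows shift [0.4273, -0.3753, 0.0326] turn [-0.003, 0.0, 0.762] n 10.0
```

```bash
python3 -m creep '[[[0.0427,-0.0375,0.0033],[0,0,0.076]],[[0.0855,-0.075,0.0065],[0,0,0.152]],[[0.128,-0.1125,0.01],[0,0,0.228]],[[0.171,-0.15,0.013],[0,0,0.305]],[[0.2136,-0.1876,0.0163],[0,0,0.381]]]' 1 && python3 -c "
from h import *
go([395,-190,230],down(-.153))"
```

```text
t: 0.65
ee_pos: [263.1, -373.6, 242.9]
eef_rot: [-3.141, -0.055, -0.0]
ft_force: [0.6, -0.4, -0.1]
finger_gap: 85.7
finger_force: 0.0
t 0.65 dist [ 138.3 -178.9   13. ] rows shift [0.1729, -0.2236, 0.0162] turn [-0.001, -0.0, 0.376] n 5.0
```

```bash
python3 -m creep '[[[0.034,-0.045,0.003],[0,0,0.08]],[[0.068,-0.09,0.006],[0,0,0.15]],[[0.102,-0.133,0.01],[0,0,0.23]],[[0.137,-0.177,0.013],[0,0,0.3]],[[0.17,-0.22,0.016],[0,0,0.376]]]' && python3 - <<'E'
from h import *
im=read_camera("wrist");cv2.imwrite("pics/w1.png",im[:,:,::-1])
import pickle;pickle.dump(camera_params("wrist"),open("w1.pkl","wb"));print(sensors.state()["ee_pos"],sensors.state()["eef_rot"])
E
```

```text
t: 1.15
ee_pos: [392.4, -192.7, 230.3]
eef_rot: [3.132, -0.239, 0.0]
ft_force: [1.0, -0.2, 0.1]
finger_gap: 85.3
finger_force: 0.0
[ 395.08368193 -187.59332193  229.92235114] [-3.12790917  0.22981408 -0.00334155]
```

View pics/w1.png

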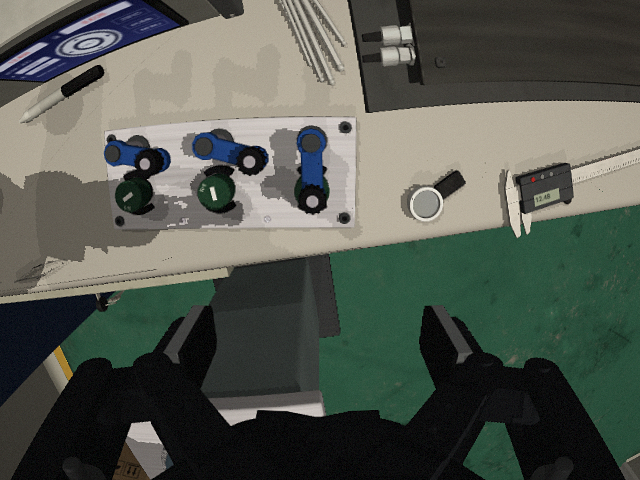

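The wrist view shows knob 3 at (313,201), post 3 at (312,139), the plate holes at (345,127), (344,218) and (119,221), and the other two arms aside. The arm was still settling in that picture, so I'll take another and measure from it.

```bash
python3 - <<'E'
from h import *
np.set_printoptions(precision=1,suppress=True)
read_camera("wrist");p=camera_params("wrist");im=read_camera("wrist");p=camera_params("wrist");cv2.imwrite("pics/w2.png",im[:,:,::-1])
print(sensors.state()["ee_pos"])
h=cv2.cvtColor(im,cv2.COLOR_RGB2HSV);g=im.max(2)
def blob(m,c,r,z,nm):
    k=np.zeros_like(m,np.uint8);cv2.circle(k,c,r,1,-1);n,l,s,ce=cv2.connectedComponentsWithStats((m&(k>0)).astype(np.uint8))
    i=1+s[1:,4].argmax();print(nm,ce[i],s[i],plane("wrist",ce[i],z,p));return plane("wrist",ce[i],z,p)
A=blob(g<90,(345,127),9,10,"hR");B=blob(g<90,(344,218),9,10,"hF");C=blob(g<90,(119,221),9,10,"hFL")
v=C-B;print("yaw",np.arctan2(-v[0],v[1]),np.linalg.norm(v),np.linalg.norm(A-B))
blob((g>120),(313,201),8,79,"knob3 cap");blob((h[...,0]>100)&(h[...,0]<125)&(h[...,1]>150),(312,160),50,58,"arm")
blob((h[...,0]>65)&(h[...,0]<95)&(h[...,1]>70),(215,190),22,40,"m2")
blob((h[...,0]>65)&(h[...,0]<95)&(h[...,1]>70),(135,195),22,40,"m1")
cv2.imwrite("pics/w2z.png",cv2.resize(im[110:240,95:375,::-1],None,fx=2.8,fy=2.8,interpolation=cv2.INTER_CUBIC))
E
```

```text
[ 392.4 -192.3  230.1]
hR [348.5 128. ] [343 123  12  11 100] [ 464.1 -231.    10. ]
hF [346.9 218.4] [341 213  12  12 107] [ 380.7 -218.6   10. ]
hFL [121.6 219.8] [117 214  10  12  96] [414.7   9.6  10. ]
yaw -0.14797830607043383 230.69986665184243 84.33301018605226
knob3 cap [315.4 201.9] [310 197  12  11 100] [ 414.9 -194.1   79. ]
arm [315.5 162. ] [301 129  29  62 987] [ 442.1 -198.1   58. ]
m2 [219.5 190.8] [201 174  37  36 788] [ 429.2 -112.6   40. ]
m1 [135.1 192.7] [118 175  36  37 645] [442.  -31.2  40. ]
```

View pics/w2z.png

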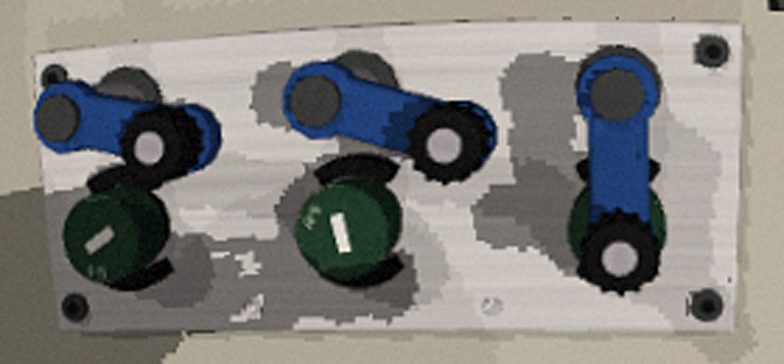

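The zoom confirms mounts 1 and 2 are free with their arms aside, while mount 3's arm is closed along plate -x. Next I'll grip knob 3.

```bash
python3 -c "
from h import *
go([415.5,-192.8,130],down(-.148));go([415.5,-192.8,85],down(-.148))"
```

```text
t 1.3 dist [ 23.   -2.8 100.1] rows shift [0.0287, -0.0035, 0.1251] turn [-0.001, 0.002, 0.006] n 3.0
t 1.3 dist [ 23.   -2.8 145.1] rows shift [0.0288, -0.0035, 0.1813] turn [-0.001, 0.002, 0.006] n 3.0
```

```bash
python3 -m creep '[[[0.015,-0.002,0.05],[0,0,0]],[[0.0287,-0.0035,0.1],[0,0,0.006]],[[0.0287,-0.0035,0.125],[0,0,0.006]],[[0.0287,-0.0035,0.125],[0,0,0.006]]]' 0.2 30 && python3 - <<'E'
from h import *
np.set_printoptions(precision=1,suppress=True)
im=read_camera("wrist");s=sensors.state();p=camera_params("wrist")
go([415.5,-192.8,85],down(-.148));print(s["ee_pos"],s["finger_gap"])
g=im.max(2);R0=R.from_rotvec(s["eef_rot"])
import math
# predicted pixel of knob
T=np.array(p["T"]);q=np.linalg.inv(T)@[415.5,-192.8,79,1];th=math.atan2(np.hypot(q[0],q[1]),-q[2]);ph=math.atan2(-q[1],q[0])
uv=(p["cx"]+p["fx"]*th*math.cos(ph),p["cy"]+p["fx"]*th*math.sin(ph));print(uv)
k=np.zeros(g.shape,np.uint8);cv2.circle(k,(int(uv[0]),int(uv[1])),22,1,-1)
n,l,st,ce=cv2.connectedComponentsWithStats(((im.min(2)>120)&(k>0)).astype(np.uint8))
for i in range(1,n):
  if st[i,4]>20: print(ce[i],st[i],plane("wrist",ce[i],79,p))
cv2.imwrite("pics/w3.png",im[:,:,::-1])
E
```

```text
t: 1.7
ee_pos: [412.0, -194.6, 127.5]
eef_rot: [-3.129, 0.243, 0.01]
ft_force: [-0.9, -0.1, 0.4]
finger_gap: 51.1
finger_force: 0.0
t 1.75 dist [ 2.2 -2.7 44.3] rows shift [0.0027, -0.0034, 0.0554] turn [-0.002, 0.007, -0.014] n 1.0
[ 413.1 -195.2  129.3] 51.246393497970715
(311.66772228425117, 283.91847621067154)
[309.3 297.2] [289 278  44  28 241] [ 408.3 -190.4   79. ]
```

View pics/w3.png

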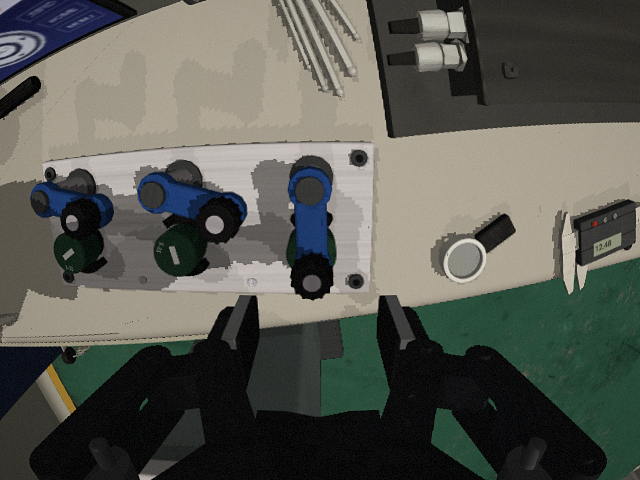

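In this view the knob cap sits at (312,283), against a prediction of (312,284), so the fix is good. I'll descend onto it.

```bash
python3 -m creep '[[[0.002,-0.002,0.03],[0,0,0]],[[0.002,-0.002,0.055],[0,0,0]],[[0.002,-0.002,0.055],[0,0,0]],[[0.002,-0.002,0.055],[0,0,0]]]' && python3 -c "
from h import *
for i in range(3):
  print(sensors.state()['ee_pos']);read_camera('side')
go([415.5,-192.8,84],down(-.148))"
```

```text
t: 2.15
ee_pos: [417.0, -194.6, 87.8]
eef_rot: [3.131, -0.242, 0.002]
ft_force: [1.1, 1.1, -0.1]
finger_gap: 51.6
finger_force: 0.0
[ 417.03001533 -194.63509749   87.82850846]
[ 417.53434243 -194.80334034   88.16757124]
[ 417.77798948 -194.83480781   88.24163443]
t 2.3 dist [-2.6 -1.6  4.1] rows shift [-0.0032, -0.002, 0.0051] turn [0.003, -0.005, -0.012] n 1.0
```

```bash
python3 -m creep '[[[-0.003,-0.002,0.004],[0,0,0]],[[-0.003,-0.002,0.004],[0,0,0]]]' && python3 -m creep '[[[0,0,0],[0,0,0]],[[0,0,0],[0,0,0]],[[0,0,0],[0,0,0]],[[0,0,0],[0,0,0]],[[0,0,0],[0,0,0]]]' -0.65 25
```

```text
t: 2.5
ee_pos: [414.3, -191.6, 83.4]
eef_rot: [3.132, -0.241, 0.0]
ft_force: [-0.7, -0.8, -0.3]
finger_gap: 51.3
finger_force: 0.0
t: 3.0
ee_pos: [414.6, -191.8, 83.4]
eef_rot: [3.132, -0.241, 0.0]
ft_force: [-1.2, 0.8, 3.5]
finger_gap: 19.3
finger_force: 24.6
```

Knob gripped. I'll swing it along the arc.

```bash
python3 -m creep '[[[0.0027,0.0165,-0.001],[0,0,0]],[[0.0104,0.0314,-0.002],[0,0,0]],[[0.0224,0.043,-0.002],[0,0,0]],[[0.0374,0.0503,-0.002],[0,0,0]],[[0.054,0.0525,-0.002],[0,0,0]]]' && python3 -m creep '[[[0.003,0,0],[0,0,0]],[[0.003,0,0],[0,0,0]],[[0.003,0,0],[0,0,0]]]'
```

```text
t: 3.5
ee_pos: [447.6, -238.0, 83.4]
eef_rot: [-3.128, 0.241, 0.011]
ft_force: [-6.3, 3.7, 3.0]
finger_gap: 18.6
finger_force: 25.4
t: 3.8
ee_pos: [451.0, -238.7, 83.4]
eef_rot: [-3.13, 0.24, 0.008]
ft_force: [-3.8, 3.7, -2.3]
finger_gap: 18.8
finger_force: 25.4
```

```bash
python3 -m creep '[[[0.005,0,0],[0,0,0]],[[0.005,0,0],[0,0,0]],[[0.005,0,0],[0,0,0]]]' && python3 -m creep '[[[0.005,0,-0.003],[0,0,0]],[[0.005,0,-0.003],[0,0,0]],[[0.005,0,-0.003],[0,0,0]],[[0.005,0,-0.05],[0,0,0]],[[0.005,0,-0.1],[0,0,0]]]' 0.2
```

```text
t: 4.1
ee_pos: [454.8, -239.4, 83.4]
eef_rot: [-3.13, 0.24, 0.008]
ft_force: [-4.1, 3.1, -2.0]
finger_gap: 18.6
finger_force: 25.4
t: 4.6
ee_pos: [460.4, -241.1, 164.8]
eef_rot: [-3.131, 0.241, 0.003]
ft_force: [2.0, -1.0, 0.6]
finger_gap: 51.3
finger_force: 0.0
```

```bash
python3 -m creep '[[[-0.03,-0.03,0],[0,0,0]],[[-0.07,-0.055,0],[0,0,0]],[[-0.085,-0.055,0],[0,0,0]],[[-0.085,-0.055,0],[0,0,0]],[[-0.085,-0.055,0],[0,0,0]]]' && python3 - <<'E'
from h import *
np.set_printoptions(precision=1,suppress=True)
im=read_camera("wrist");p=camera_params("wrist");print(sensors.state()["ee_pos"])
h=cv2.cvtColor(im,cv2.COLOR_RGB2HSV)
gm=((h[...,0]>65)&(h[...,0]<95)&(h[...,1]>70)).astype(np.uint8);gm[270:]=0;gm[:110]=0
bm=((h[...,0]>100)&(h[...,0]<125)&(h[...,1]>150)).astype(np.uint8)
for nm,m,z in(("green",gm,40),("blue",bm,58)):
  n,l,s,c=cv2.connectedComponentsWithStats(m)
  for i in range(1,n):
    if 300<s[i,4]<3000: print(nm,c[i],s[i],plane("wrist",c[i],z,p))
cv2.imwrite("pics/w4.png",cv2.resize(im[100:300,:480,::-1],(768,320)))
go([415.5,-192.8,130],down(-.148))
E
```

```text
t: 5.1
ee_pos: [401.8, -188.6, 165.3]
eef_rot: [3.131, -0.242, 0.003]
ft_force: [0.8, -1.3, 0.0]
finger_gap: 51.0
finger_force: 0.0
[ 402.1 -188.8  165.3]
green [317.1 219.9] [ 297  195   42   48 1227] [ 417.6 -191.3   40. ]
green [201.3 218.5] [ 178  197   46   46 1150] [ 431.6 -111.6   40. ]
green [103.1 221.7] [ 83 202  44  41 882] [443.2 -30.   40. ]
blue [63.8 32.5] [   0    0  155   87 2525] [588.4 -36.9  58. ]
blue [341.4 160.8] [ 299  144   84   36 1591] [ 456.7 -212.3   58. ]
blue [203.5 169.1] [ 168  149   74   41 1313] [ 466.2 -126.8   58. ]
blue [ 90.1 173. ] [ 66 158  52  32 701] [481.6 -41.8  58. ]
t 5.15 dist [13.8  1.8 35.3] rows shift [0.0173, 0.0023, 0.0441] turn [0.002, -0.004, -0.013] n 1.0
```

View pics/w4.png

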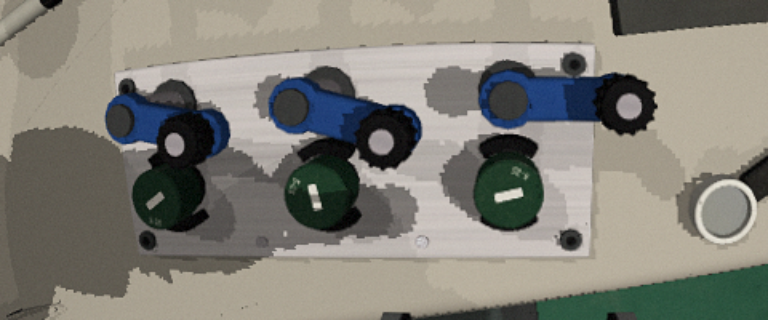

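Arm 3 is now parallel to the row and fully aside, and mount 3 is still in its nest. Next I'll grasp the mount.

```bash
python3 -c "
from h import *
go([416.5,-192.3,44],down(-.148))"
python3 -m creep '[[[0.0173,0.0012,0.0441],[0,0,-0.01]],[[0.0173,0.0012,0.09],[0,0,-0.01]],[[0.0173,0.0012,0.12],[0,0,-0.01]],[[0.0173,0.0012,0.12],[0,0,-0.01]],[[0.0173,0.0012,0.12],[0,0,-0.01]]]' && python3 -c "
from h import *
read_camera('side')
go([416.5,-192.3,44],down(-.148))"
```

```text
t 5.15 dist [ 14.5   1.1 121.3] rows shift [0.0182, 0.0013, 0.1516] turn [0.002, -0.004, -0.013] n 3.0
t: 5.65
ee_pos: [414.8, -191.3, 68.9]
eef_rot: [-3.133, 0.234, 0.001]
ft_force: [0.5, 0.3, 0.5]
finger_gap: 51.5
finger_force: 0.0
t 5.7 dist [ 1.1  0.5 25.8] rows shift [0.0013, 0.0006, 0.0322] turn [0.002, -0.003, -0.002] n 1.0
```

```bash
python3 -m creep '[[[0.001,0.001,0.015],[0,0,0]],[[0.001,0.001,0.031],[0,0,0]],[[0.001,0.001,0.031],[0,0,0]],[[0.001,0.001,0.031],[0,0,0]]]' && python3 -m creep '[[[0,0,0],[0,0,0]],[[0,0,0],[0,0,0]],[[0,0,0],[0,0,0]],[[0,0,0],[0,0,0]],[[0,0,0],[0,0,0]]]' -0.5 30
```

```text
t: 6.1
ee_pos: [415.9, -192.3, 45.3]
eef_rot: [3.132, -0.233, 0.003]
ft_force: [-0.3, -0.0, 0.6]
finger_gap: 51.6
finger_force: 0.0
t: 6.6
ee_pos: [415.8, -192.3, 45.3]
eef_rot: [3.132, -0.233, 0.003]
ft_force: [-0.9, -0.3, 6.3]
finger_gap: 28.5
finger_force: 29.4
```

```bash
python3 -m creep '[[[0,0,-0.02],[0,0,0]],[[0,0,-0.06],[0,0,0]],[[0,0,-0.12],[0,0,0]],[[0,0,-0.18],[0,0,0]],[[0,0,-0.24],[0,0,0]]]' && python3 -c "
from h import *
go([440,130,290],down(0.0))"
```

```text
t: 7.1
ee_pos: [414.5, -191.3, 238.4]
eef_rot: [3.133, -0.233, 0.001]
ft_force: [0.7, -1.0, -0.8]
finger_gap: 28.7
finger_force: 30.0
t 7.1 dist [ -22.3 -321.6  -51.7] rows shift [-0.0279, -0.402, -0.0647] turn [0.001, -0.001, -0.297] n 7.0
```

```bash
python3 -m creep '[[[-0.004,-0.057,-0.01],[0,0,-0.04]],[[-0.008,-0.114,-0.02],[0,0,-0.08]],[[-0.012,-0.172,-0.03],[0,0,-0.12]],[[-0.016,-0.23,-0.04],[0,0,-0.17]],[[-0.02,-0.287,-0.05],[0,0,-0.21]]]' && python3 -m creep '[[[-0.003,-0.05,-0.005],[0,0,-0.04]],[[-0.006,-0.1,-0.01],[0,0,-0.08]],[[-0.007,-0.115,-0.013],[0,0,-0.09]],[[-0.007,-0.115,-0.013],[0,0,-0.09]],[[-0.007,-0.115,-0.013],[0,0,-0.09]]]' && python3 - <<'E'
from h import *
import pickle
read_camera("wrist");im=read_camera("wrist");p=camera_params("wrist");pickle.dump(p,open("w5.pkl","wb"));print(sensors.state()["ee_pos"])
cv2.imwrite("pics/w5.png",im[:,:,::-1])
E
```

```text
t: 7.6
ee_pos: [432.8, 39.6, 276.9]
eef_rot: [3.141, -0.068, 0.002]
ft_force: [1.8, -1.0, -0.2]
finger_gap: 28.5
finger_force: 30.0
t: 8.1
ee_pos: [433.3, 91.4, 286.4]
eef_rot: [-3.111, -0.072, 0.002]
ft_force: [-0.3, -0.3, 0.3]
finger_gap: 28.5
finger_force: 30.0
[433.19350967  91.16150443 286.23096152]
```

View pics/w5.png

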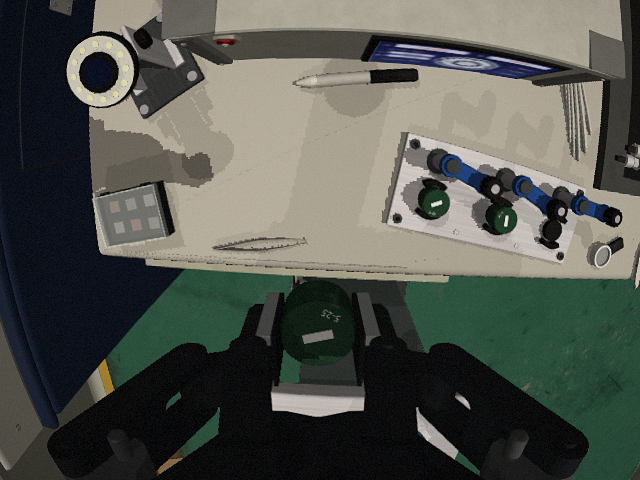

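The wrist picture shows mount 3 held at (318,322) with its label up, nest 3 empty at (551,230), and the ring light at (102,69). I'll fit the ring circle numerically from rays in all three views.

```bash
cat > ring.py <<'E'
from h import *
import pickle
from scipy.optimize import least_squares
np.set_printoptions(precision=3,suppress=True)
def contour(im,box,thr):
    x0,y0,x1,y1=box;sub=im[y0:y1,x0:x1].min(2)
    # sub-pixel: upsample then threshold
    s=4;up=cv2.resize(sub,None,fx=s,fy=s,interpolation=cv2.INTER_CUBIC);m=(up>thr).astype(np.uint8)
    cs,_=cv2.findContours(m,cv2.RETR_EXTERNAL,cv2.CHAIN_APPROX_NONE)
    c=cv2.convexHull(max(cs,key=cv2.contourArea))[:,0]
    c=cv2.ximgproc if False else c
    per=cv2.arcLength(c[:,None],True);pts=np.vstack([c,c[:1]]).astype(float)
    d=np.r_[0,np.cumsum(np.linalg.norm(np.diff(pts,axis=0),axis=1))];t=np.linspace(0,d[-1],49)[:-1]
    q=np.c_[np.interp(t,d,pts[:,0]),np.interp(t,d,pts[:,1])]
    return (q+.5)/s-.5+[x0,y0]
def rays(n,c,p): return p["T"] is not None and [ray(n,u,p) for u in c]
def fit(views,x0,R0=None):
    def f(x):
        n=np.array([np.cos(x[3])*np.cos(x[4]),np.cos(x[3])*np.sin(x[4]),np.sin(x[3])]);r=R0 or x[5];out=[]
        for v in views:
            for o,d in v:
                q=o+d*(n@(x[:3]-o))/(n@d);out.append(np.linalg.norm(q-x[:3])-r)
        return np.array(out)
    s=least_squares(f,x0,loss="soft_l1");return s.x,np.sqrt(np.mean(f(s.x)**2))
E
python3 - <<'E'
from ring import *
V={}
for n,f,b,p in(("wrist","w5",(55,20,150,120),pickle.load(open("w5.pkl","rb"))),("scene","scene0",(268,138,312,178),camera_params("scene")),("side","side0",(274,130,314,168),camera_params("side"))):
    im=cv2.imread(f"pics/{f}.png");c=contour(im,b,150)
    print(n,"bbox",c.min(0),c.max(0),cv2.fitEllipse(c.astype(np.float32)))
    V[n]=rays(n,c,p)
for az in(-2.68,-1.9,-2.2):
    x0=[556,275,140,1.05,az,33]
    for k in(["wrist"],["scene"],["side"]): print(az,k,*fit([V[i] for i in k],x0[:5],33))
    print("joint",*fit(list(V.values()),x0)); print("s+s",*fit([V["scene"],V["side"]],x0))
pickle.dump(V,open("V.pkl","wb"))
E
```

```text
wrist bbox [66.875 35.875] [133.125 105.814] ((99.84501647949219, 70.69942474365234), (66.59883117675781, 70.20927429199219), 0.9270025491714478)
scene bbox [274.125 141.125] [306.125 162.875] ((290.083984375, 151.96815490722656), (21.05084800720215, 32.76229476928711), 76.306396484375)
side bbox [278.125 133.125] [306.375 156.375] ((292.2359313964844, 144.7789764404297), (22.944183349609375, 28.621551513671875), 75.34049987792969)
-2.68 ['wrist'] [563.44  293.917 114.225   1.127  -2.607] 0.09828630063275756
-2.68 ['scene'] [598.997 339.488 117.97    1.117  -2.582] 0.16691849392830543
-2.68 ['side'] [593.76  323.434 107.464   1.111  -2.609] 0.15044300426188179
joint [558.074 277.093 139.244   1.099  -2.582  30.398] 1.0807312718123725
s+s [555.321 274.819 140.342   1.118  -2.6    30.844] 0.8237203282092361
-1.9 ['wrist'] [563.44  293.917 114.225   1.127  -2.607] 0.09828630066022301
-1.9 ['scene'] [598.997 339.488 117.97    1.117  -2.582] 0.16691849390625868
-1.9 ['side'] [593.76  323.434 107.464   1.111  -2.609] 0.15044300402435373
joint [558.074 277.093 139.244   1.099  -2.582  30.398] 1.0807310495327607
s+s [555.321 274.819 140.342   1.118  -2.6    30.844] 0.8237203135773908
-2.2 ['wrist'] [563.44  293.917 114.225   1.127  -2.607] 0.09828630063484194
-2.2 ['scene'] [598.997 339.488 117.97    1.117  -2.582] 0.16691849386092086
-2.2 ['side'] [593.76  323.434 107.464   1.111  -2.609] 0.15044300364108681
joint [558.074 277.093 139.244   1.099  -2.582  30.398] 1.080731030936549
s+s [555.321 274.819 140.342   1.118  -2.6    30.844] 0.8237203251131079
```

```bash
cat >> h.py <<'E'
def present(c,el,az,back=0,off=(0,0),k=27.3,dist=120):
    n=np.array([np.cos(el)*np.cos(az),np.cos(el)*np.sin(az),np.sin(el)]);z=-n
    y=np.cross(z,[-n[0],-n[1],0]);y/=np.linalg.norm(y);x=np.cross(y,z)
    Rt=np.c_[x,y,z];return np.array(c)+n*(dist+k+back)-Rt@[off[0],off[1],0],R.from_matrix(Rt)
E
python3 -c "
from h import *
P,Q=present([557,276,139.5],1.12,-2.6,60);print(P,Q.as_matrix().round(2).tolist());go(P,Q)"
```

```text
[479.60840321 229.44147749 326.09082166] [[0.77, 0.52, 0.37], [0.46, -0.86, 0.22], [0.44, -0.0, -0.9]]
t 8.2 dist [  52.6 -137.2  -35.8] rows shift [0.0657, -0.1715, -0.0448] turn [0.165, 0.87, -0.989] n 5.0
```

```bash
python3 -m creep '[[[0.013,-0.034,-0.009],[0.033,0.174,-0.198]],[[0.026,-0.069,-0.018],[0.066,0.348,-0.396]],[[0.039,-0.103,-0.027],[0.1,0.522,-0.593]],[[0.053,-0.137,-0.036],[0.132,0.7,-0.79]],[[0.0657,-0.1715,-0.0448],[0.165,0.87,-0.989]]]' && python3 -m creep '[[[0,0,0],[0,0,0]],[[0,0,0],[0,0,0]],[[0,0,0],[0,0,0]]]' && python3 - <<'E'
from h import *
import pickle
im=read_camera("wrist");p=camera_params("wrist");pickle.dump(p,open("w6.pkl","wb"));cv2.imwrite("pics/w6.png",im[:,:,::-1])
T=np.array(p["T"]);q=np.linalg.inv(T)@[557,276,139.5,1];th=np.arctan2(np.hypot(q[0],q[1]),-q[2]);ph=np.arctan2(-q[1],q[0])
print(p["cx"]+p["fx"]*th*np.cos(ph),p["cy"]+p["fx"]*th*np.sin(ph))
n,l,s,c=cv2.connectedComponentsWithStats((im.min(2)>150).astype(np.uint8))
for i in range(1,n):
    if s[i,4]>300: print(s[i],c[i])
im2=read_camera("side");cv2.imwrite("pics/s6.png",im2[:,:,::-1]);im2=read_camera("scene");cv2.imwrite("pics/c6.png",im2[:,:,::-1])
P,Q=present([557,276,139.5],1.12,-2.6,60);go(P,Q)
E
```

```text
t: 8.7
ee_pos: [479.7, 230.6, 326.9]
eef_rot: [-2.84, -0.795, -0.658]
ft_force: [0.0, 0.6, -0.4]
finger_gap: 28.4
finger_force: 30.0
t: 9.0
ee_pos: [479.3, 229.3, 325.8]
eef_rot: [-2.844, -0.789, -0.649]
ft_force: [-0.2, -0.5, -1.4]
finger_gap: 28.4
finger_force: 30.0
316.56323323856293 212.9887310879959
[  164     0   432   427 38956] [372.95482082 224.22386795]
[  406    91   234   282 27603] [531.13915154 239.33753578]
[ 284  177   67   66 2309] [317.23906453 209.2044175 ]
[ 271  349   94   67 4011] [318.73522812 386.56345051]
[578 373  39  65 792] [597.05176768 401.8270202 ]
[416 407  64  68 734] [442.0599455  442.95504087]
[581 456  58  24 577] [605.20623917 470.17504333]
t 9.15 dist [-0.1  0.2 -0.1] rows shift [-0.0002, 0.0002, -0.0001] turn [-0.001, 0.002, 0.0] n 1.0
```

```bash
cat > fit2.py <<'E'
from ring import *
def inner(im,c,thr,s=4,w=20):
    x0,y0=int(c[0])-w,int(c[1])-w;sub=im[y0:y0+2*w,x0:x0+2*w].min(2);up=cv2.resize(sub,None,fx=s,fy=s,interpolation=cv2.INTER_CUBIC)
    n,l,st,_=cv2.connectedComponentsWithStats((up<thr).astype(np.uint8));i=l[w*s,w*s]
    q=max(cv2.findContours((l==i).astype(np.uint8),cv2.RETR_EXTERNAL,cv2.CHAIN_APPROX_NONE)[0],key=cv2.contourArea)
    q=cv2.convexHull(q)[:,0];return (q+.5)/s-.5+[x0,y0]
V={};C={};I={}
L=[("wrist","w5",(55,20,150,120)),("wrist","w6",(280,172,356,250)),("scene","scene0",(268,138,312,178)),("side","side0",(274,130,314,168))]
for n,f,b in L:
    im=cv2.imread(f"pics/{f}.png");p=pickle.load(open(f+".pkl","rb")) if n=="wrist" else camera_params(n)
    c=contour(im,b,150);e=cv2.fitEllipse(c.astype(np.float32));V[f]=rays(n,c,p)
    q=inner(im,e[0],110,w=24 if n=="wrist" else 9);ei=cv2.fitEllipse(q.astype(np.float32));I[f]=(n,ei[0],p);C[f]=(n,e[0],p)
    print(f,"outer",np.round(e[0],1),np.round(e[1],1),"inner",np.round(ei[0],1),np.round(ei[1],1))
x0=[557,276,139.5,1.12,-2.6]
for r in(30,30.5,31):print(r,*[(f,*fit([V[f]],x0,r)) for f in V])
print("w5w6",fit([V["w5"],V["w6"]],x0+[31]));print("all",fit(list(V.values()),x0+[31]))
print("inner tri w",tri(I["w5"],I["w6"]),"all",tri(*I.values()));print("outer tri w",tri(C["w5"],C["w6"]),"all",tri(*C.values()))
E
python3 fit2.py
```

```text
w5 outer [99.8 70.7] [66.6 70.2] inner [98.5 72.2] [39.9 42.4]
w6 outer [317.2 209.8] [65.9 67.4] inner [316.9 210.8] [38.  38.9]
scene0 outer [290.1 152. ] [21.1 32.8] inner [289.8 151.2] [12.2 17.9]
side0 outer [292.2 144.8] [22.9 28.6] inner [291.9 144.3] [12.8 15.5]
30 ('w5', array([558.779, 275.449, 140.602,   1.127,  -2.607]), np.float64(0.08934992274436956)) ('w6', array([559.425, 276.789, 144.12 ,   1.557,  -2.15 ]), np.float64(0.08514491840771352)) ('scene0', array([545.173, 257.124, 146.679,   1.117,  -2.582]), np.float64(0.15174260125278272)) ('side0', array([539.374, 256.99 , 152.383,   1.111,  -2.609]), np.float64(0.1367627903842974))
30.5 ('w5', array([559.556, 278.527, 136.206,   1.127,  -2.607]), np.float64(0.09083927954783859)) ('w6', array([559.513, 276.881, 138.501,   1.139,  -2.61 ]), np.float64(0.08738536620736466)) ('scene0', array([554.144, 270.851, 141.894,   1.117,  -2.582]), np.float64(0.1542718699580191)) ('side0', array([548.438, 268.064, 144.896,   1.111,  -2.609]), np.float64(0.1390427176141673))
31 ('w5', array([560.333, 281.605, 131.81 ,   1.127,  -2.607]), np.float64(0.09232865128781932)) ('w6', array([560.541, 277.507, 133.129,   1.139,  -2.61 ]), np.float64(0.08881794059825478)) ('scene0', array([563.115, 284.579, 137.109,   1.117,  -2.582]), np.float64(0.15680115638367215)) ('side0', array([557.503, 279.138, 137.41 ,   1.111,  -2.609]), np.float64(0.1413226865874435))
w5w6 (array([559.293, 276.892, 138.694,   1.139,  -2.644,  30.411]), np.float64(0.17939815088763864))
all (array([558.529, 276.999, 139.314,   1.101,  -2.595,  30.456]), np.float64(1.0486585724838937))
inner tri w (array([558.748, 276.821, 139.161]), [0.2, 0.2]) all (array([557.805, 277.276, 139.845]), [1.0, 1.2, 1.0, 2.2])
outer tri w (array([560.26 , 277.412, 136.347]), [0.2, 0.2]) all (array([559.059, 277.672, 137.927]), [1.4, 1.1, 1.1, 2.2])
```

```bash
cat > held.py <<'E'
from h import *
def proj(p,X):
    q=np.linalg.inv(np.array(p["T"]))@[*X,1]
    if p is None: return
    th=np.arctan2(np.hypot(q[0],q[1]),-q[2]);ph=np.arctan2(-q[1],q[0]);return np.array([p["cx"]+p["fx"]*th*np.cos(ph),p["cy"]+p["fx"]*th*np.sin(ph)])
def held(im,p,s):
    h=cv2.cvtColor(im,cv2.COLOR_BGR2HSV);print("hsv",h[318,318],h[300,318])
    m=((h[...,0]>60)&(h[...,0]<95)&(h[...,1]>80)&(h[...,2]<130)).astype(np.uint8);m[:250]=0;m=cv2.morphologyEx(m,cv2.MORPH_OPEN,np.ones((3,3)))
    n,l,st,c=cv2.connectedComponentsWithStats(m);i=l[335,330] or 1+st[1:,4].argmax();print("mount",st[i],c[i])
    for u in(300,310,318,326,336): r=np.where(l[:,u]==i)[0];print(u,r.min(),r.max())
    R0=R.from_rotvec(s["eef_rot"])
    for nm,X in(("top -x",(-15,0,5.3)),("top +x",(15,0,5.3)),("bot +x",(15,0,27.3)),("top c",(0,0,5.3)),("top +y",(0,15,5.3)),("top -y",(0,-15,5.3))): print(nm,proj(p,s["ee_pos"]+R0.apply(X)).round(1))
E
python3 - <<'E'
from held import *
import pickle
held(cv2.imread("pics/w6.png"),pickle.load(open("w6.pkl","rb")),sensors.state())
E
```

```text
hsv [ 72 131  39] [ 67 131  35]
mount [ 281  281   74   84 3666] [315.57692308 324.85106383]
300 285 360
310 281 363
318 281 364
326 281 363
336 309 360
top -x [314.9 366.2]
top +x [314.6 301.7]
bot +x [315.  278.1]
top c [314.8 335.7]
top +y [353.3 335.4]
top -y [276.3 335.4]
```

```bash
python3 -c "
from h import *
P,Q=present([558.3,277,139.4],1.122,-2.6);go(P,Q)"
```

```text
t 9.15 dist [ 1.6  0.  60.7] rows shift [0.002, 0.0, 0.0759] turn [-0.001, -0.002, 0.0] n 2.0
```

```bash
python3 -m creep '[[[0.001,0,0.02],[0,0,0]],[[0.002,0,0.04],[0,0,0]],[[0.002,0,0.06],[0,0,0]],[[0.002,0,0.076],[0,-0.002,0]],[[0.002,0,0.076],[0,-0.002,0]]]' && python3 -m creep '[[[0,0,0],[0,0,0]],[[0,0,0],[0,0,0]],[[0,0,0],[0,0,0]]]' && cat > chk.py <<'E'
from held import *
import pickle
np.set_printoptions(precision=1,suppress=True)
s=sensors.state();R0=R.from_rotvec(s["eef_rot"])
P,Q=present([558.3,277,139.4],1.122,-2.6);go(P,Q)
im=cv2.cvtColor(read_camera("wrist"),cv2.COLOR_RGB2BGR);p=camera_params("wrist");cv2.imwrite("pics/w7.png",im);pickle.dump(p,open("w7.pkl","wb"))
held(im,p,s)
print("ring expected",proj(p,[558.3,277,139.4]))
n,l,st,c=cv2.connectedComponentsWithStats((im.min(2)>150).astype(np.uint8))
for i in range(1,n):
    if 200<st[i,4]<9000 and 150<c[i,1]<330 and 200<c[i,0]<400: print(st[i],c[i])
# predicted blob of held puck in fixed cams vs seen
t=np.linspace(0,2*np.pi,60)
for nm in("scene","side"):
    g=read_camera(nm)[:,:,::-1].copy();cv2.imwrite(f"pics/{nm}7.png",g);q=camera_params(nm);Ti=np.linalg.inv(np.array(q["T"]))
    X=np.vstack([np.c_[15*np.cos(t),15*np.sin(t),0*t+z] for z in(5.3,27.3)]);X=R0.apply(X)+s["ee_pos"];X=(Ti[:3,:3]@X.T).T+Ti[:3,3]
    uv=np.c_[q["cx"]+q["fx"]*X[:,0]/-X[:,2],q["cy"]-q["fy"]*X[:,1]/-X[:,2]]
    h=cv2.cvtColor(g,cv2.COLOR_BGR2HSV);m=((h[...,0]>60)&(h[...,0]<95)&(h[...,1]>80)).astype(np.uint8)
    n,l,st,c=cv2.connectedComponentsWithStats(m);print(nm,"pred bbox",uv.min(0),uv.max(0))
    for i in range(1,n):
        if st[i,4]>25 and abs(c[i]-uv.mean(0)).max()<30: print("  seen",st[i],c[i])
E
python3 chk.py
```

```text
t: 9.65
ee_pos: [502.7, 244.5, 270.0]
eef_rot: [-2.844, -0.791, -0.645]
ft_force: [-1.0, 0.7, -0.3]
finger_gap: 28.4
finger_force: 30.0
t: 9.95
ee_pos: [503.7, 244.9, 273.4]
eef_rot: [-2.842, -0.792, -0.653]
ft_force: [0.5, -0.2, -0.7]
finger_gap: 28.2
finger_force: 30.0
t 9.95 dist [-1.1  0.7  0.9] rows shift [-0.0014, 0.0009, 0.0012] turn [-0.001, -0.006, 0.004] n 1.0
hsv [ 73 110  37] [66 96 40]
mount [ 281  281   74   84 3860] [316.2 324.1]
300 285 360
310 281 363
318 287 364
326 281 363
336 309 360
top -x [315.4 366.8]
top +x [315.2 302.5]
bot +x [315.5 278.8]
top c [315.3 336.4]
top +y [353.8 336.1]
top -y [276.9 336. ]
ring expected [317.4 234.1]
[ 278  194   81   78 3227] [318.5 231.6]
scene pred bbox [264.8  81.3] [284.9 102.8]
  seen [265  84  15  18 145] [272.8  93.3]
side pred bbox [273.6  90.2] [291.2 110.4]
```

```bash
sed -i 's/("scene","scene0"/("wrist","w7",(272,188,366,280)),("scene","scene0"/' fit2.py; python3 fit2.py; python3 - <<'E'
from h import *
for n in("scene","side"):
    p=camera_params(n);X=np.linalg.inv(np.array(p["T"]))@[558.3,277,139.4,1];print(n,p["cx"]+p["fx"]*X[0]/-X[2],p["cy"]-p["fy"]*X[1]/-X[2])
for i in range(3):
    P,Q=present([558.3,277,139.4],1.122,-2.6);go(P,Q);read_camera("side")
E
```

```text
w5 outer [99.8 70.7] [66.6 70.2] inner [98.5 72.2] [39.9 42.4]
w6 outer [317.2 209.8] [65.9 67.4] inner [316.9 210.8] [38.  38.9]
w7 outer [318.4 232.4] [77.9 80.9] inner [318.1 234.1] [45.8 47.1]
scene0 outer [290.1 152. ] [21.1 32.8] inner [289.8 151.2] [12.2 17.9]
side0 outer [292.2 144.8] [22.9 28.6] inner [291.9 144.3] [12.8 15.5]
30 ('w5', array([558.779, 275.449, 140.602,   1.127,  -2.607]), np.float64(0.08934992274436956)) ('w6', array([559.425, 276.789, 144.12 ,   1.557,  -2.15 ]), np.float64(0.08514491840771352)) ('w7', array([558.501, 276.32 , 142.779,   1.132,  -2.619]), np.float64(0.07690703954350174)) ('scene0', array([545.173, 257.124, 146.679,   1.117,  -2.582]), np.float64(0.15174260125278272)) ('side0', array([539.374, 256.99 , 152.383,   1.111,  -2.609]), np.float64(0.1367627903842974))
30.5 ('w5', array([559.556, 278.527, 136.206,   1.127,  -2.607]), np.float64(0.09083927954783859)) ('w6', array([559.513, 276.881, 138.501,   1.139,  -2.61 ]), np.float64(0.08738536620736466)) ('w7', array([559.133, 276.689, 138.262,   1.132,  -2.619]), np.float64(0.0781888331912015
[... 817 characters left out ...]
1.102,  -2.602,  30.47 ]), np.float64(0.9757392270284346))
inner tri w (array([558.748, 276.821, 139.161]), [0.2, 0.2]) all (array([557.888, 277.043, 139.957]), [0.9, 1.0, 0.8, 1.0, 2.5])
outer tri w (array([560.26 , 277.412, 136.347]), [0.2, 0.2]) all (array([559.23 , 277.556, 137.962]), [1.3, 0.9, 0.8, 1.2, 2.4])
scene 290.1045553032678 151.936977827517
side 293.1007980880681 144.04222547559178
t 10.1 dist [-0.8  0.8  0.7] rows shift [-0.001, 0.001, 0.0008] turn [-0.001, -0.005, 0.004] n 1.0
t 10.15 dist [-0.6  0.8  0.6] rows shift [-0.0008, 0.001, 0.0007] turn [-0.001, -0.005, 0.004] n 1.0
t 10.2 dist [-0.5  0.9  0.4] rows shift [-0.0007, 0.0011, 0.0006] turn [-0.002, -0.004, 0.003] n 1.0
```

Everything agrees to about 1 mm and 1°. I'll make one small trim, let the arm settle, and hand in.

```bash
python3 -m creep '[[[-0.0005,0.001,0.0005],[0,-0.005,0.003]],[[-0.0005,0.001,0.0005],[0,-0.005,0.003]],[[-0.0005,0.001,0.0005],[0,-0.005,0.003]],[[-0.0005,0.001,0.0005],[0,-0.005,0.003]],[[-0.0005,0.001,0.0005],[0,-0.005,0.003]]]' && python3 -m creep '[[[0,0,0],[0,0,0]],[[0,0,0],[0,0,0]],[[0,0,0],[0,0,0]],[[0,0,0],[0,0,0]],[[0,0,0],[0,0,0]]]' && python3 -c "
from h import *
from cell import order
P,Q=present([558.3,277,139.4],1.125,-2.605);go(P,Q);print(sensors.state()['joint_velocities'].round(3))
print(order.job_done())"
```

```text
t: 10.75
ee_pos: [503.6, 244.1, 271.8]
eef_rot: [-2.844, -0.79, -0.647]
ft_force: [-0.2, -0.1, -0.9]
finger_gap: 28.6
finger_force: 30.0
t: 11.25
ee_pos: [503.6, 244.1, 271.9]
eef_rot: [-2.844, -0.79, -0.647]
ft_force: [0.5, -0.0, 0.2]
finger_gap: 28.4
finger_force: 30.0
t 11.25 dist [ 0.5 -0.3 -0.2] rows shift [0.0006, -0.0003, -0.0003] turn [-0.006, -0.004, 0.01] n 1.0
[-0.     0.002 -0.    -0.001 -0.001  0.   ]
the job is handed in; nothing more can be done
None
```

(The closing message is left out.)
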